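# Scan the sample cups at the marked focus

### The job

Stand every steel sample cup in the scanner's carriage, slide the carriage fully in under the scanner head, and only then turn the focus knob until its white pointer stands at the red mark and let go of it. Then pull the carriage fully out again and stand all the cups upright in the green finished tray, leaving the focus at the mark and the other glassware where it is; never shove the carriage faster than 0.3 m/s.

Things in the scene. Friction and masses are not known exactly. Their poses are not given: they have to be found in the camera images.
- cup1: Sample cup: closed steel cylinder, 54 mm diameter, 36 mm high, with an orange upright grip knob on its lid, 22 mm diameter, 26 mm high (z 36 to 62 mm above the underside). Weighs about 0.18 kg. Origin: centre of the underside, z up. All cups are alike; some may be absent.
- cup2: Sample cup: closed steel cylinder, 54 mm diameter, 36 mm high, with an orange upright grip knob on its lid, 22 mm diameter, 26 mm high (z 36 to 62 mm above the underside). Weighs about 0.18 kg. Origin: centre of the underside, z up. All cups are alike; some may be absent.
- cup3: Sample cup: closed steel cylinder, 54 mm diameter, 36 mm high, with an orange upright grip knob on its lid, 22 mm diameter, 26 mm high (z 36 to 62 mm above the underside). Weighs about 0.18 kg. Origin: centre of the underside, z up. All cups are alike; some may be absent.
- cup4: Sample cup: closed steel cylinder, 54 mm diameter, 36 mm high, with an orange upright grip knob on its lid, 22 mm diameter, 26 mm high (z 36 to 62 mm above the underside). Weighs about 0.18 kg. Origin: centre of the underside, z up. All cups are alike; some may be absent.
- scanner: Cream scanner, fixed. Origin on the bench on the carriage's slide line, below the head's entry face; +y is the slide-in direction. Bed 90 mm wide, 12 mm high, y -260 to +270 mm. Overhanging head: x -55 to +100 mm, y 0 to 270 mm, underside 100 mm, top 160 mm up; column at y 225 to 270 mm. Focus knob on the head's top at x +10, y +110 mm.
- carriage (a joint): Slide of the steel carriage (m): 0 = fully out (clear of the head), 0.25 = fully in under the head (a stop). About 2 N friction; it stays where left.
- carriage_in (a point): Centre of the carriage's trough floor, 18 mm above the bench; +y is the slide-in direction. Trough inside: 68 mm (x) by 200 mm (y), walls 5 mm thick, 12 mm high; three cups fit in a row along y, on white discs at y -66, 0 and +66 mm. With the carriage out, the trough ends 45 mm in front of the head.
- carriage_grip (a point): Grip point on the carriage's blue upright tab, 180 mm outward (-y) of the trough's centre, 85 mm above the bench. Tab: 40 mm wide (x), 14 mm thick along the slide (y), z 15 to 105 mm above the bench. Pinch it from above, one finger on either side along y. With the carriage in it stands 80 mm in front of the head's face.
- focus_knob (a joint): Angle of the black focus knob (rad), growing anticlockwise seen from above, range -2.4 to 2.4 (stops there); stiff, 0.06 N m, stays where left. The white pointer lies along the scanner's +x at 0. Always between -1.3 and -0.3 at the start.
- knob_grip (a point): Point on the knob's vertical axis at gripping height, 192 mm above the bench. The knob is a bar 52 mm long, 14 mm thick, z -22 to +10 mm from this point, on a 68 mm diameter skirt; +x runs along the bar to the pointer end.
- pointer (a point): Tip of the knob's white pointer, 45 mm from the knob's axis; it turns with the knob.
- mark (a point): Red mark on the white dial around the knob, 45 mm from the knob's axis. Fixed during a run, at 0.3 to 1.3 rad on the knob's scale.
- done_tray: Green finished tray fixed to the bench, 210 mm (x) by 78 mm (y), 18 mm high, walls and floor 5 mm thick; room for three cups in a row along its x (-66, 0 and +66 mm). Origin: centre of the underside.
- amber_bottle: Bystander: amber bottle, 72 mm diameter, 150 mm high. Origin: centre of the underside.
- white_bowl: Bystander: white bowl, 100 mm diameter, 45 mm high. Origin: centre of the underside.
- amber_jar: Bystander: small amber jar with red cap, 56 mm diameter, 70 mm high. Origin: centre of the underside.

How it is judged (in metres and radians):
On the way, in this order (a step that is already met when the one before it is completed fails the run):
1. Every cup present stands upright in the carriage's trough, let go, with the carriage still out (within 50 mm of its outer end) (y of cup1 in the frame of carriage_in between -0.078 and 0.078 m and x of cup1 in the frame of carriage_in between -0.012 and 0.012 m and z of cup1 in the frame of carriage_in between -0.004 and 0.004 m and angle between each of cup1, cup2, cup3, cup4's own z axis and vertical below 0.12 rad and y of cup2 in the frame of carriage_in between -0.078 and 0.078 m and x of cup2 in the frame of carriage_in between -0.012 and 0.012 m and z of cup2 in the frame of carriage_in between -0.004 and 0.004 m and y of cup3 in the frame of carriage_in between -0.078 and 0.078 m and x of cup3 in the frame of carriage_in between -0.012 and 0.012 m and z of cup3 in the frame of carriage_in between -0.004 and 0.004 m and y of cup4 in the frame of carriage_in between -0.078 and 0.078 m and x of cup4 in the frame of carriage_in between -0.012 and 0.012 m and z of cup4 in the frame of carriage_in between -0.004 and 0.004 m and contact force between the fingers and cup1 below 0.2 N and contact force between the fingers and cup2 below 0.2 N and contact force between the fingers and cup3 below 0.2 N and contact force between the fingers and cup4 below 0.2 N and value of joint carriage below 0.05 m), for 0.3 s.
2. The carriage, with all the cups upright in it, is fully in under the head (within 5 mm of its stop) (y of cup1 in the frame of carriage_in between -0.078 and 0.078 m and x of cup1 in the frame of carriage_in between -0.012 and 0.012 m and z of cup1 in the frame of carriage_in between -0.004 and 0.004 m and angle between each of cup1, cup2, cup3, cup4's own z axis and vertical below 0.12 rad and y of cup2 in the frame of carriage_in between -0.078 and 0.078 m and x of cup2 in the frame of carriage_in between -0.012 and 0.012 m and z of cup2 in the frame of carriage_in between -0.004 and 0.004 m and y of cup3 in the frame of carriage_in between -0.078 and 0.078 m and x of cup3 in the frame of carriage_in between -0.012 and 0.012 m and z of cup3 in the frame of carriage_in between -0.004 and 0.004 m and y of cup4 in the frame of carriage_in between -0.078 and 0.078 m and x of cup4 in the frame of carriage_in between -0.012 and 0.012 m and z of cup4 in the frame of carriage_in between -0.004 and 0.004 m and value of joint carriage above 0.245 m), for 0.3 s.
3. With the cups in under the head, the knob's pointer is within 5 mm of the red mark (about 6 degrees) and the knob is let go (fingers clear of the scanner) for half a second (all of step 2 and horizontal distance between pointer and mark below 0.005 m and contact force between the fingers and scanner below 0.2 N), for 0.5 s.
4. The carriage is pulled fully out again (within 15 mm of its outer end) with the cups upright in it (y of cup1 in the frame of carriage_in between -0.078 and 0.078 m and x of cup1 in the frame of carriage_in between -0.012 and 0.012 m and z of cup1 in the frame of carriage_in between -0.004 and 0.004 m and angle between each of cup1, cup2, cup3, cup4's own z axis and vertical below 0.12 rad and y of cup2 in the frame of carriage_in between -0.078 and 0.078 m and x of cup2 in the frame of carriage_in between -0.012 and 0.012 m and z of cup2 in the frame of carriage_in between -0.004 and 0.004 m and y of cup3 in the frame of carriage_in between -0.078 and 0.078 m and x of cup3 in the frame of carriage_in between -0.012 and 0.012 m and z of cup3 in the frame of carriage_in between -0.004 and 0.004 m and y of cup4 in the frame of carriage_in between -0.078 and 0.078 m and x of cup4 in the frame of carriage_in between -0.012 and 0.012 m and z of cup4 in the frame of carriage_in between -0.004 and 0.004 m and value of joint carriage below 0.015 m), for 0.2 s.
At the end, for the whole second after the job is handed in: Every cup present stands upright on the floor of the green finished tray (its centre within 12 mm of the tray's long centre line and within 78 mm of the tray's middle along it), released and at rest; the carriage is fully out (within 15 mm) and the pointer is still within 5 mm of the red mark (x of cup1 in the frame of done_tray between -0.078 and 0.078 m and y of cup1 in the frame of done_tray between -0.012 and 0.012 m and z of cup1 in the frame of done_tray between 0.001 and 0.009 m and angle between each of cup1, cup2, cup3, cup4's own z axis and vertical below 0.12 rad and x of cup2 in the frame of done_tray between -0.078 and 0.078 m and y of cup2 in the frame of done_tray between -0.012 and 0.012 m and z of cup2 in the frame of done_tray between 0.001 and 0.009 m and x of cup3 in the frame of done_tray between -0.078 and 0.078 m and y of cup3 in the frame of done_tray between -0.012 and 0.012 m and z of cup3 in the frame of done_tray between 0.001 and 0.009 m and x of cup4 in the frame of done_tray between -0.078 and 0.078 m and y of cup4 in the frame of done_tray between -0.012 and 0.012 m and z of cup4 in the frame of done_tray between 0.001 and 0.009 m and contact force between the fingers and cup1 below 0.2 N and contact force between the fingers and cup2 below 0.2 N and contact force between the fingers and cup3 below 0.2 N and contact force between the fingers and cup4 below 0.2 N and linear speed of each of cup1, cup2, cup3, cup4 below 0.02 m/s and value of joint carriage below 0.015 m and horizontal distance between pointer and mark below 0.005 m); the robot touches nothing.
It fails at once if A bystander (amber bottle, white bowl or amber jar) is moved more than 30 mm (distance of any of amber_bottle, white_bowl, amber_jar from where it was at the start of the episode above 0.03 m).
It fails at once if The carriage is shoved faster than 0.3 m/s (velocity of joint carriage above 0.35 m/s or velocity of joint carriage below -0.35 m/s).
Of cup1, cup2, cup3, cup4 only 2 to 3 are there at a start; the rules pass over those that are not, and their reading is None.
At some moment in a run one of cup1, cup2, cup3, cup4 may be knocked a few centimetres aside while the robot is not near it.
Once in a run the grip may slacken for a moment while it holds something.
It also fails if it takes over 210 s, if anything falls off the work surface, if the arm or the gripper's body presses on something with over 40 N, if the wrist force passes 120 N, or if a joint passes its speed limit or range.

### The arm

A 6-joint arm with a two-finger parallel gripper is mounted at the origin on the work surface. World frame = base frame: x ahead of the robot, y to its left, z up, the work surface at z = 0. Lengths are in m, angles in degrees, forces in N, time in s.
With the tool pointing down it reaches from about 0.3 to 0.75 m from the base axis. Payload 8.5 kg.
Tool frame: the origin (TCP) lies midway between the tips of the shut fingers; the grasp point (between the pads) lies 19 mm behind it; z points along the fingers, y is the line along which they close (so a half turn about z gives the same grasp; the last joint's range is limited). The gripper opens to 85 mm and grips with 20 to 120 N. Pads are 22 mm wide; open, the fingers measure 114 mm over their backs; the gripper's body (76 mm by 85 mm) begins 54 mm behind the grasp point. The pads swing forward as they close: fully open they stand 13 mm farther back than shut.
Start: joints at [-89.456, 21.807, 74.336, -0, 83.858, -12.336], TCP at [0.123, -0.536, 0.231] pointing down, gripper open.
Joint ranges: [-178.18, 178.18], [-50.72, 133.34], [12.68, 142.11], [-81.47, 261.47], [9.98, 163.14], [-165.26, 165.26]. Speed limits (degrees/s): [136.94, 136.94, 180, 180, 180, 180].

### API

Orientations are given as a 3x3 rotation matrix whose columns are the frame's x, y, z axes.
In Python, from rig import observe, optics, order, spotter gives the robot as it stands.
- The arm moves only by the tool move_arm, never from a script. Its argument "series" is text: rows parted by semicolons, each of 5 numbers parted by spaces: the shift along the tool's x, y, z in cm, then the turn about the tool's z in degrees, then the opening, from -1 (shut) to 1 (fully open). A call has 1 to 8 rows; each row is the pose to reach, as a shift and turn from the pose commanded when the call began, along the tool's axes at that moment; what a row does not reach only later rows make up. A row lasts 1/8 s, in which the tool goes at most 62.5 mm and 10.7 degrees, less where a joint would pass 70% of its speed; a pose out of reach is approached as far as the arm can. A call with a gripper value outside its range is refused whole. The fingers move at their own pace and stop on an object; "force" is the grip in N (left out, the last holds). Time passes only in rows, so rows that repeat a pose let the fingers close. It gives the time, the measured TCP pose, the force, the opening and the grip force at its end, in the units of the state.
- observe(): the state, without advancing time (a new reading comes with each control period).
- optics.get_image(name): name is "side" or "top"; returns a dict with "pixels" (480x640x3 uint8, blue, green, red), "camera_matrix" (3x3 intrinsics, pixels), "rvec" (rotation vector, rad) and "tvec" (3), from world to camera coordinates, as OpenCV has them. Camera axes: x right, y down, z forward; pixel columns grow to the right and rows downward; lengths in m; the calibration is good to about 2 mm. A picture is of the moment at which its call begins. There is no depth.
- order.close_job(): hands the job in; it is judged then, once.
Trained networks look in the newest picture that a camera, given by its name, has taken for a name from the list of things; names that differ only in an ending like _2 or _b are one class to them, and where a whole thing is asked for, a point or a joint stands for the part that bears it (a point fixed in the world has none). Each returns a list of dicts, best first, with "score" (0 to 1); they miss things now and then, are a little off and sometimes report something else, mostly with a low value. They report only what shows in the picture. A call takes as long as a camera call.
- spotter.find_in(thing, camera): "point" ([x, y, z] in m, in world coordinates, good to about 4 mm: the middle of the surface that is visible of it).
- spotter.cut_out(thing, camera): "pixels" (480x640 bool, what is visible of it).
- spotter.mark_of(thing, camera): "point" ([x, y, z] in m, in world coordinates, good to about 4 mm: a listed point, or the origin of a listed thing).
The state is a dict: "time_s": time; "q": joint angles; "qvel": joint speeds; "joint_efforts": joint torques, N m; "position": TCP position; "tool_rot": TCP orientation; "ft_force": force on the tool from outside, world axes, zero at the start; "wrist_torque": the same for the moment, N m; "grip_width": finger opening in m; "gripper_force": force on a finger pad.
Only numpy, scipy, OpenCV 4.12 (cv2) and the standard library are available. Lean on these libraries where they do the work, as an engineer would, in place of code of your own. Each camera call takes 0.05 s, during which the arm holds its last target. There are 200 camera calls.

## Working session

There is one attempt and no reset: what is moved stays moved. The work goes in short steps, Python scripts to look and compute and a tool call to move; the robot and the scene stay as the last step left them, time stands still between calls to the robot, and variables do not carry over. Pictures are saved under pics/ and viewed, at most 14 in all, crops included, and the job is handed in when it is done.

Besides the shell and the picture viewer there is one more tool, called after ">>>" as name(argument=value, ...), one argument or row to a line, values as JSON. move_arm: Moves the arm, as the interface text tells. Its arguments: {"type":"object","properties":{"series":{"type":"string"},"force":{"type":"number"}},"required":["series"]}

```bash
mkdir -p pics; cat > h.py <<'E'
import numpy as np, cv2
from rig import observe, optics, order, spotter
def save(cam,name):
    im=optics.get_image(cam); cv2.imwrite('pics/'+name,im['pixels']); return im
def pts(things,cams=('top','side'),n=4):
    for c in cams:
        for t in things:
            for d in spotter.mark_of(t,c)[:n]:
                print(c,t,np.round(np.array(d['point'])*1000).astype(int),round(d['score'],2))
def plan(*targets):
    """targets: (x,y,z) in mm -> shift in tool axes in cm"""
    s=observe(); R=np.array(s['tool_rot']); p=np.array(s['position'])
    print('t',round(s['time_s'],2),'pos',np.round(p*1000,1),'yaw y-axis',round(np.degrees(np.arctan2(R[1,1],R[0,1])),1),'grip',s['grip_width'],'q6',round(s['q'][5],1))
    for t in targets: print(t,np.round(R.T@(np.array(t)/1000-p)*100,2))
E
python3 - <<'E'
from h import *
save('top','t0.png');save('side','s0.png')
pts(['cup1','scanner','carriage_in','carriage_grip','knob_grip','pointer','mark','done_tray','amber_bottle','white_bowl','amber_jar'])
plan()
s=observe();print(np.round(s['tool_rot'],3))
E
```

```text
top cup1 [429  49  -3] 0.81
top cup1 [437 -80   3] 0.77
top cup1 [ 600 -237   83] 0.61
top cup1 [438 171  -1] 0.59
top scanner [622  89   1] 0.83
top carriage_in [611 -58  20] 0.94
top carriage_grip [ 599 -238   82] 0.86
top knob_grip [641 192 193] 0.77
top pointer [680 174 162] 0.71
top mark [684 209 167] 0.76
top mark [683 172 165] 0.66
top done_tray [ 496 -377    1] 0.64
top done_tray [754 -95   1] 0.63
top amber_bottle [504 469   2] 0.72
top white_bowl [354 351  -1] 0.79
top amber_jar [755 -96   1] 0.79
side cup1 [434  46   0] 0.94
side cup1 [440 171   2] 0.91
side cup1 [437 -78  -2] 0.58
side scanner [623  84   0] 0.91
side carriage_in [615 -60  16] 0.78
side knob_grip [644 195 194] 0.8
side pointer [681 172 165] 0.72
side mark [688 205 162] 0.68
side done_tray [ 501 -376   -2] 0.93
side done_tray [351 356  -1] 0.31
side white_bowl [351 357  -1] 0.64
side white_bowl [440 172   4] 0.22
side amber_jar [753 -96  -2] 0.77
t 1.2 pos [ 122.6 -536.1  231.3] yaw y-axis -77.1 grip 0.08557919743299627 q6 -12.3
[[ 0.975  0.223 -0.   ]
 [ 0.223 -0.975  0.   ]
 [-0.    -0.    -1.   ]]
```

View pics/t0.png

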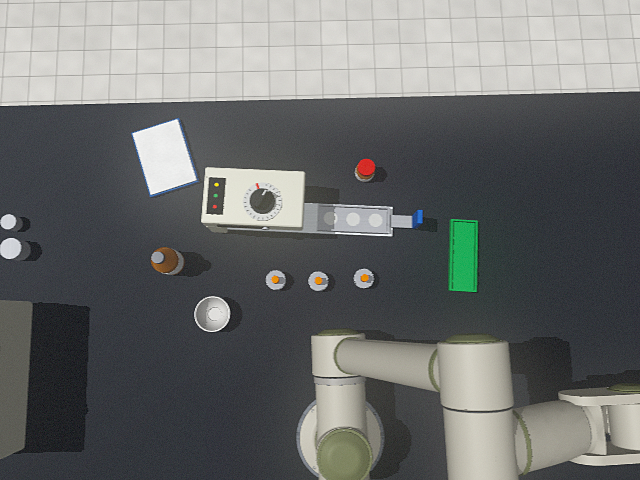

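View pics/s0.png

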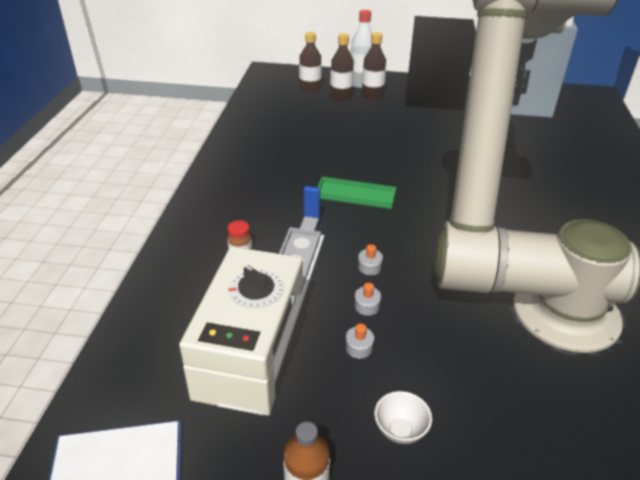

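The top picture shows three cups at about (276,280), (318,281) and (364,279), the empty trough around (353,219) and the tab at (417,216). The tray is at (464,256), the jar at (366,170), the bottle at (166,261), the bowl at (212,314) and the dial at (263,201). The side picture agrees with this.

```bash
cat >> h.py <<'E'
def cam(im):
    R,_=cv2.Rodrigues(np.array(im['rvec'],float)); return np.array(im['camera_matrix'],float),R,np.array(im['tvec'],float).reshape(3)
def back(im,uv,z):
    K,R,t=cam(im); uv=np.atleast_2d(np.array(uv,float)); d=(np.linalg.inv(K)@np.c_[uv,np.ones(len(uv))].T).T@R; c=-R.T@t
    return c+d*((z-c[2])/d[:,2])[:,None]
def blobs(im,lo,hi,amin=8):
    h=cv2.cvtColor(im['pixels'],cv2.COLOR_BGR2HSV); m=cv2.inRange(h,np.array(lo),np.array(hi))
    n,l,s,c=cv2.connectedComponentsWithStats(m); return [(s[i,4],c[i],l==i) for i in range(1,n) if s[i,4]>=amin]
def tri(a,b,ua,ub):
    P=[]
    for im in(a,b):
        K,R,t=cam(im);P.append(K@np.c_[R,t])
    X=cv2.triangulatePoints(P[0],P[1],np.array(ua,float).reshape(2,1),np.array(ub,float).reshape(2,1)).ravel();return X[:3]/X[3]
ORANGE=((5,150,120),(18,255,255)); RED=((0,150,100),(4,255,255)); BLUE=((105,150,60),(125,255,255)); GREEN=((55,120,60),(80,255,255))
def mm(x): return np.round(np.array(x)*1000,1)
E
python3 - <<'E'
from h import *
a=optics.get_image('top');b=optics.get_image('side')
for nm,c,z in(('orange',ORANGE,.055),('red',RED,.162),('blue',BLUE,.09)):
    for k,im in(('top',a),('side',b)):
        for n,u,m in blobs(im,*c): print(nm,k,n,np.round(u,1),mm(back(im,u,z)[0]))
for k,im in(('top',a),('side',b)):
    n,u,m=max(blobs(im,*GREEN),key=lambda v:v[0]); ys,xs=np.nonzero(m)
    X=back(im,np.c_[xs,ys],.018)[:,:2]*1000; print('tray',k,cv2.minAreaRect(X.astype(np.float32)))
# bright discs in top
print('discs',[mm(back(a,u,.018)[0]) for u in((353,219.5),(376,219.5))])
c=cv2.resize(a['pixels'][150:260,200:430],None,fx=3.4,fy=3.4,interpolation=cv2.INTER_CUBIC);cv2.imwrite('pics/c1.png',c)
E
```

```text
orange top 31 [359.6 173.1] [742.9 -80.4  55. ]
orange top 30 [160.5 249.4] [534.8 492.2  55. ]
orange top 83 [157.8 266.7] [486.  499.1  55. ]
orange top 40 [364.1 277.2] [440.5 -80.9  55. ]
orange top 36 [274.9 279.2] [441.7 170.1  55. ]
orange top 40 [318.2 280.1] [435.9  48.8  55. ]
orange side 44 [236.  238.7] [756.1 -69.3  55. ]
orange side 89 [370.8 249.8] [438.7 -78.8  55. ]
orange side 105 [368.1 288.9] [434.8  52.2  55. ]
orange side 124 [360.1 330.4] [441.4 173.5  55. ]
orange side 1106 [304.8 460.1] [504.8 466.1  55. ]
red top 215 [365.9 166.5] [731.  -87.5 162. ]
red top 11 [214.4 206.1] [632.7 319.8 162. ]
red side 301 [237.9 228.7] [719.3  25.1 162. ]
red side 15 [245.5 337.9] [631.5 318.9 162. ]
blue top 12 [169.5 189.5] [699.3 459.8  90. ]
blue top 10 [151.9 194.6] [685.9 508.8  90. ]
blue top 155 [417.3 218.3] [ 598.9 -233.3   90. ]
blue side 2005 [10.  46.2] [ 1859.1 -1007.3    90. ]
blue side 2428 [615.3  35.3] [ -438.5 -1542.8    90. ]
blue side 10 [586.1  59.5] [ -268.1 -1259.     90. ]
blue side 10 [592.5  77.4] [ -256.8 -1095.2    90. ]
blue side 453 [311.3 201. ] [ 597.1 -200.9   90. ]
tray top ((500.52447509765625, -374.0896301269531), (84.75334167480469, 211.1988983154297), 85.70437622070312)
tray side ((500.52728271484375, -364.6908874511719), (106.91571807861328, 213.0592803955078), 85.25416564941406)
discs [array([613.2, -58.9,  18. ]), array([ 611.4, -126.6,   18. ])]
```

View pics/c1.png

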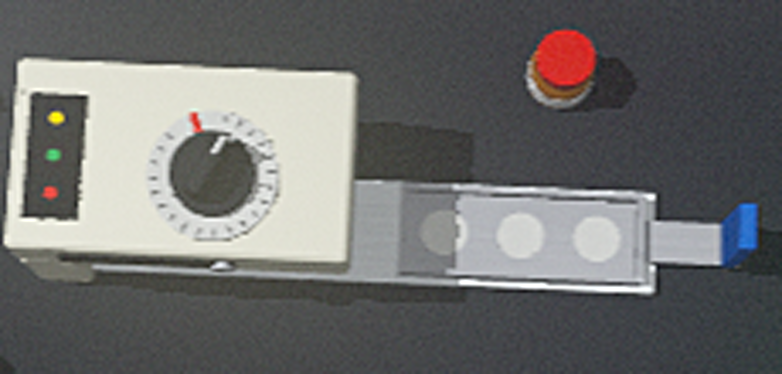

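The crop shows the trough discs at about (445,232), (520,236) and (597,238), the mark at (196,122) and the pointer at (219,143) around the dial centre (212,172). This fits the networks' results. I'll go to the cup at (440,-80).

>>> move_arm(
  series="5 -4.7 1 -9 0.3;10 -9.4 2 -18 0.3;15.5 -14 3 -27 0.3;20.6 -18.7 4 -36 0.3;25.7 -23.4 5 -45 0.3;30.9 -28 6 -54 0.3;36 -32.8 7 -63.5 0.3;41.1 -37.4 8.1 -73 0.3",
  force=40,
)

```text
time_s: 2.3
position: [0.4062, -0.1283, 0.1597]
tool_rot: [[0.067, 0.998, 0.001], [0.998, -0.067, -0.001], [-0.001, 0.001, -1.0]]
ft_force: [0.4, -0.3, 0.1]
grip_width: 0.0554
gripper_force: 0.0
```

```bash
python3 - <<'E'
from h import *
plan((440,-79.5,150),(440,-79.5,40))
a=save('top','t1.png');b=save('side','s1.png')
for k,im in(('top',a),('side',b)):
    for n,u,m in blobs(im,*ORANGE): print(k,n,np.round(u,1),mm(back(im,u,.055)[0]))
E
```

```text
t 2.3 pos [ 406.2 -128.3  159.7] yaw y-axis -3.8 grip 0.05538841684045693 q6 -29.7
(440, -79.5, 150) [5.1  3.05 0.97]
(440, -79.5, 40) [ 5.1   3.04 11.97]
top 32 [360.1 173.5] [741.6 -81.6  55. ]
top 25 [159.8 249.6] [534.3 494.4  55. ]
top 87 [158.  266.8] [485.7 498.3  55. ]
top 43 [364.  277.4] [440.  -80.7  55. ]
top 37 [274.9 279.1] [442.1 170.3  55. ]
top 39 [318.1 280.1] [436.   48.9  55. ]
side 41 [235.9 238.8] [756.2 -69.1  55. ]
side 89 [370.8 249.9] [438.8 -78.8  55. ]
side 105 [368.1 288.8] [434.8  52.2  55. ]
side 126 [360.1 330.3] [441.3 173.2  55. ]
side 1109 [304.8 460.1] [504.8 466.1  55. ]
```

>>> move_arm(
  series="5.1 3 1 0 0.3;5.1 3 5 0 0.3;5.1 3 9 0 0.3;5.1 3 12.1 0 0.3;5.1 3 12.1 0 0.3;5.1 3 12.1 0 -1;5.1 3 12.1 0 -1;5.1 3 12.1 0 -1",
)

```text
time_s: 3.4
position: [0.4393, -0.0817, 0.0398]
tool_rot: [[0.072, 0.997, 0.002], [0.997, -0.072, -0.001], [-0.001, 0.002, -1.0]]
ft_force: [-2.1, -0.7, 7.4]
grip_width: 0.0209
gripper_force: 39.3
```

```bash
python3 - <<'E'
from h import *
plan((440,-79.5,150),(607.5,-125,150),(607.5,-125,56))
E
```

```text
t 3.4 pos [439.3 -81.7  39.8] yaw y-axis -4.1 grip 0.02090382410073474 q6 -21.6
(440, -79.5, 150) [  0.21   0.08 -11.02]
(607.5, -125, 150) [ -3.12  17.11 -10.97]
(607.5, -125, 56) [-3.11 17.09 -1.57]
```

>>> move_arm(
  series="0 0 -4 0 -1;0 0 -8 0 -1;0 0 -11 0 -1;-0.8 4 -11 0 -1;-1.6 8.5 -11 0 -1;-2.5 13 -11 0 -1;-3.3 17.1 -11 0 -1;-3.3 17.1 -11 0 -1",
)

```text
time_s: 4.4
position: [0.6084, -0.127, 0.148]
tool_rot: [[0.072, 0.997, 0.0], [0.997, -0.072, -0.0], [-0.0, 0.0, -1.0]]
ft_force: [-0.4, -0.6, -2.4]
grip_width: 0.0205
gripper_force: 40.1
```

```bash
python3 - <<'E'
from h import *
plan((607.5,-127,59.5))
E
```

```text
t 4.4 pos [ 608.4 -127.   148. ] yaw y-axis -4.1 grip 0.020500745406363163 q6 -18.6
(607.5, -127, 59.5) [-0.01 -0.09  8.85]
```

>>> move_arm(
  series="0 -0.1 3 0 -1;0 -0.1 6 0 -1;0 -0.1 8 0 -1;0 -0.1 8.8 0 -1;0 -0.1 8.8 0 -1;0 -0.1 8.8 0 0.3;0 -0.1 8.8 0 0.3;0 -0.1 8 0 0.3",
)

```text
time_s: 5.4
position: [0.6058, -0.1264, 0.069]
tool_rot: [[0.072, 0.997, -0.0], [0.997, -0.072, 0.0], [0.0, -0.0, -1.0]]
ft_force: [0.4, 0.9, -0.2]
grip_width: 0.0554
gripper_force: 0.0
```

```bash
python3 - <<'E'
from h import *
plan((435,50,150),(435,50,39))
E
```

```text
t 5.4 pos [ 605.8 -126.4   69. ] yaw y-axis -4.1 grip 0.05541425639108414 q6 -18.6
(435, 50, 150) [ 16.36 -18.31  -8.09]
(435, 50, 39) [ 16.36 -18.31   3.01]
```

>>> move_arm(
  series="0 0 -5 0 0.3;0 0 -8 0 0.3;4 -4.5 -8 0 0.3;8 -9 -8 0 0.3;12 -13.5 -8 0 0.3;16.4 -18.3 -8 0 0.3;16.4 -18.3 -4 0 0.3;16.4 -18.3 -3 0 0.3",
)

```text
time_s: 6.4
position: [0.4345, 0.0507, 0.0982]
tool_rot: [[0.071, 0.997, -0.002], [0.997, -0.071, 0.0], [0.0, -0.002, -1.0]]
ft_force: [0.7, -0.9, -0.0]
grip_width: 0.0555
gripper_force: 0.0
```

```bash
python3 - <<'E'
from h import *
a=save('top','t2.png');b=save('side','s2.png')
for k,im in(('top',a),('side',b)):
    for n,u,m in blobs(im,*ORANGE): print(k,n,np.round(u,1),mm(back(im,u,.055)[0]),mm(back(im,u,.073)[0]))
plan((435,50,39))
E
```

```text
top 30 [360.  173.2] [742.7 -81.4  55. ] [737.7 -79.6  73. ]
top 42 [377.9 217.5] [ 610.5 -127.5   55. ] [ 607.2 -125.1   73. ]
top 31 [160.7 249.2] [535.5 491.7  55. ] [533.1 486.4  73. ]
top 86 [158.3 266.9] [485.3 497.6  55. ] [483.6 492.2  73. ]
top 42 [274.9 279.1] [442.  170.3  55. ] [440.8 168.9  73. ]
side 70 [302.4 225.7] [ 610.  -143.8   55. ] [ 606.1 -120.7   73. ]
side 46 [236.  238.9] [755.9 -68.7  55. ] [749.  -47.2  73. ]
side 107 [368.1 288.9] [434.7  52.3  55. ] [434.5  71.3  73. ]
side 125 [360.1 330.3] [441.4 173.3  55. ] [440.9 189.8  73. ]
side 1110 [304.9 460.1] [504.7 466.1  55. ] [503.  476.6  73. ]
t 6.5 pos [435.5  50.   98.6] yaw y-axis -4.1 grip 0.055084206431444994 q6 -4.9
(435, 50, 39) [-0.   -0.05  5.96]
```

View pics/s2.png

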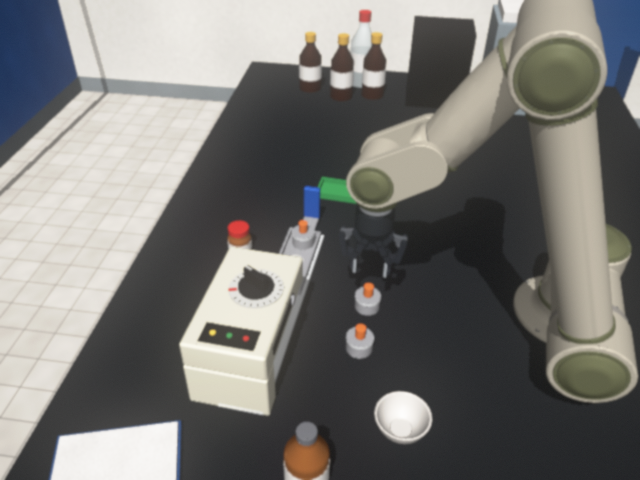

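The side picture shows the first cup standing in the trough at (302,232), with the gripper over the second cup at (368,297). I'll grasp that one next.

>>> move_arm(
  series="0 0 3 0 0.3;0 0 5.9 0 0.3;0 0 5.9 0 0.3;0 0 5.9 0 -1;0 0 5.9 0 -1;0 0 5.9 0 -1;0 0 5 0 -1;0 0 2 0 -1",
)

```text
time_s: 7.5
position: [0.4344, 0.0505, 0.0788]
tool_rot: [[0.072, 0.997, -0.003], [0.997, -0.072, 0.001], [0.0, -0.003, -1.0]]
ft_force: [1.2, -0.7, -0.8]
grip_width: 0.0206
gripper_force: 39.5
```

```bash
python3 - <<'E'
from h import *
plan((612,-59.5,150),(612,-59.5,59.5))
E
```

```text
t 7.5 pos [434.4  50.5  78.8] yaw y-axis -4.1 grip 0.02058983925049714 q6 -4.8
(612, -59.5, 150) [-9.69 18.48 -7.18]
(612, -59.5, 59.5) [-9.69 18.51  1.87]
```

>>> move_arm(
  series="0 0 -4 0 -1;0 0 -7 0 -1;-2.4 4.6 -7 0 -1;-4.8 9.2 -7 0 -1;-7.2 13.8 -7 0 -1;-9.7 18.4 -7 0 -1;-9.7 18.4 -7 0 -1;-9.7 18.4 -4 0 -1",
)

```text
time_s: 8.5
position: [0.6123, -0.0597, 0.1202]
tool_rot: [[0.072, 0.997, 0.004], [0.997, -0.072, -0.001], [-0.001, 0.004, -1.0]]
ft_force: [-0.6, 0.2, -2.1]
grip_width: 0.0205
gripper_force: 39.9
```

```bash
python3 - <<'E'
from h import *
plan((612,-59.5,59.5))
E
```

```text
t 8.5 pos [612.3 -59.7 120.2] yaw y-axis -4.1 grip 0.020476599442359224 q6 -12.5
(612, -59.5, 59.5) [ 0.02 -0.05  6.07]
```

>>> move_arm(
  series="0 0 3 0 -1;0 0 5.2 0 -1;0 0 6 0 -1;0 0 6 0 -1;0 0 6 0 0.3;0 0 6 0 0.3;0 0 1 0 0.3;0 0 -3 0 0.3",
)

```text
time_s: 9.5
position: [0.6119, -0.0597, 0.1505]
tool_rot: [[0.072, 0.997, 0.001], [0.997, -0.072, -0.0], [-0.0, 0.001, -1.0]]
ft_force: [-0.1, 0.2, 1.1]
grip_width: 0.0555
gripper_force: 0.0
```

```bash
python3 - <<'E'
from h import *
pts(['cup1'])
plan((441,171,150),(441,171,39))
E
```

```text
top cup1 [439 173  -1] 0.58
top cup1 [ 602 -120   18] 0.55
side cup1 [442 174   1] 0.89
side cup1 [ 603 -130   17] 0.7
side cup1 [436  47   0] 0.6
t 9.6 pos [613.6 -60.1 153.7] yaw y-axis -4.1 grip 0.055536521912321515 q6 -12.5
(441, 171, 150) [ 21.81 -18.87   0.16]
(441, 171, 39) [ 21.83 -18.97  11.26]
```

>>> move_arm(
  series="2 -5 0 0 0.3;4 -11 0 0 0.3;8 -16 0 0 0.3;12 -18.9 0 0 0.3;17 -18.9 0 0 0.3;21.8 -18.9 0 0 0.3;21.8 -18.9 4 0 0.3;21.8 -18.9 5 0 0.3",
)

```text
time_s: 10.6
position: [0.4376, 0.1716, 0.0969]
tool_rot: [[0.071, 0.997, -0.004], [0.997, -0.071, -0.001], [-0.001, -0.004, -1.0]]
ft_force: [-0.0, -0.5, -0.3]
grip_width: 0.0558
gripper_force: 0.0
```

```bash
sed -i 's/    for c in cams:/    for c in cams:\n        optics.get_image(c)/' h.py; python3 - <<'E'
from h import *
pts(['cup1'])
a=optics.get_image('top')
for n,u,m in blobs(a,*ORANGE): print(n,np.round(u,1),mm(back(a,u,.055)[0]),mm(back(a,u,.073)[0]))
plan((441,171,39))
E
```

```text
top cup1 [ 604 -123   20] 0.56
side cup1 [ 602 -126   18] 0.81
side cup1 [610 -62  17] 0.63
side cup1 [440 170   1] 0.58
32 [359.6 172.8] [743.7 -80.2  55. ] [738.7 -78.4  73. ]
41 [354.9 216.1] [616.1 -61.6  55. ] [612.7 -60.1  73. ]
39 [377.9 217.4] [ 610.7 -127.6   55. ] [ 607.4 -125.2   73. ]
30 [160.5 249.2] [535.5 492.3  55. ] [533.1 486.9  73. ]
83 [157.8 266.7] [485.8 499.1  55. ] [484.  493.6  73. ]
t 10.85 pos [439.5 171.   99.6] yaw y-axis -4.2 grip 0.055576787795697614 q6 11.0
(441, 171, 39) [0.01 0.14 6.06]
```

>>> move_arm(
  series="0 0.1 3 0 0.3;0 0.1 6 0 0.3;0 0.1 6 0 0.3;0 0.1 6 0 -1;0 0.1 6 0 -1;0 0.1 6 0 -1;0 0.1 5 0 -1;0 0.1 2 0 -1",
)

```text
time_s: 11.85
position: [0.4391, 0.1712, 0.0789]
tool_rot: [[0.072, 0.997, -0.003], [0.997, -0.072, -0.0], [-0.0, -0.003, -1.0]]
ft_force: [0.7, 0.1, 0.1]
grip_width: 0.0205
gripper_force: 28.3
```

```bash
python3 - <<'E'
from h import *
plan((616.7,6.5,150),(616.7,6.5,59.5))
E
```

```text
t 11.85 pos [439.1 171.2  78.9] yaw y-axis -4.1 grip 0.0205489366057012 q6 11.0
(616.7, 6.5, 150) [-15.15  18.88  -7.15]
(616.7, 6.5, 59.5) [-15.15  18.9    1.9 ]
```

>>> move_arm(
  series="0 0 0 0 -1;-2 0 -3.5 0 -1;-6.5 1 -7 0 -1;-11 3 -7 0 -1;-15.2 6 -7 0 -1;-15.2 10.5 -7 0 -1;-15.2 15 -7 0 -1;-15.2 18.9 -7 0 -1",
)

```text
time_s: 12.85
position: [0.6186, 0.0059, 0.1477]
tool_rot: [[0.072, 0.997, -0.001], [0.997, -0.072, 0.0], [0.0, -0.001, -1.0]]
ft_force: [-0.6, -0.6, -0.7]
grip_width: 0.0205
gripper_force: 40.9
```

```bash
python3 - <<'E'
from h import *
plan((616.7,6.5,59.5))
a=optics.get_image('top');b=optics.get_image('side')
for im in(a,b):
  for n,u,m in blobs(im,*ORANGE): print(n,np.round(u,1),mm(back(im,u,.165)[0]),mm(back(im,u,.073)[0]))
E
```

```text
t 12.85 pos [618.6   5.9 147.7] yaw y-axis -4.1 grip 0.02054242671905578 q6 -6.3
(616.7, 6.5, 59.5) [ 0.05 -0.18  8.82]
42 [378.1 217.2] [ 590.8 -113.5  165. ] [ 607.9 -125.7   73. ]
31 [160.8 249.2] [520.8 458.6 165. ] [533.1 486.2  73. ]
85 [158.1 266.8] [474.8 464.7 165. ] [483.9 492.6  73. ]
102 [283.7 228.4] [623.5  12.5 165. ] [ 647.9 -103.3   73. ]
56 [302.6 226.7] [5.851e+02 2.000e-01 1.650e+02] [ 604.9 -117.2   73. ]
43 [236.2 238.8] [713.4  62.1 165. ] [748.6 -47.7  73. ]
1104 [304.9 460.1] [494.2 530.  165. ] [503.  476.6  73. ]
```

>>> move_arm(
  series="0 -0.1 3 0 -1;0 -0.1 6 0 -1;0 -0.1 8 0 -1;0 -0.1 8.8 0 -1;0 -0.1 8.8 0 -1;0 -0.1 8.8 0 0.3;0 -0.1 8.8 0 0.3;0 -0.1 3 0 0.3",
)

```text
time_s: 13.95
position: [0.6147, 0.0064, 0.1162]
tool_rot: [[0.072, 0.997, -0.008], [0.997, -0.072, 0.001], [0.001, -0.008, -1.0]]
ft_force: [0.3, -0.6, 1.3]
grip_width: 0.0553
gripper_force: 0.0
```

```bash
python3 - <<'E'
from h import *
plan((600,-237,160),(600,-237,66),(600,-237,130))
E
```

```text
t 13.95 pos [614.7   6.4 116.2] yaw y-axis -4.1 grip 0.055293467733276175 q6 -6.3
(600, -237, 160) [-24.38   0.25  -4.4 ]
(600, -237, 66) [-24.39   0.32   5.  ]
(600, -237, 130) [-24.38   0.27  -1.4 ]
```

>>> move_arm(
  series="0 0 -4 10 0.3;-1 0 -5 20.5 0.3;-5 0 -5 31 0.3;-9 0 -5 41.5 0.3;-13 0 -5 52 0.3;-17 0 -5 62.5 0.3;-21 0.2 -5 73 0.3;-24.4 0.3 -5 83.5 0.3",
)

```text
time_s: 14.95
position: [0.6018, -0.239, 0.1692]
tool_rot: [[0.999, 0.035, 0.001], [0.035, -0.999, -0.001], [0.001, 0.001, -1.0]]
ft_force: [-0.2, -0.2, -0.1]
grip_width: 0.0558
gripper_force: 0.0
```

```bash
python3 - <<'E'
from h import *
a=save('top','t3.png');b=save('side','s3.png')
for im in(a,b):
  for n,u,m in blobs(im,*ORANGE): print(n,np.round(u,1),mm(back(im,u,.073)[0]))
  for n,u,m in blobs(im,*BLUE,amin=40): print('blue',n,np.round(u,1),mm(back(im,u,.105)[0]),mm(back(im,u,.085)[0]))
pts(['carriage_grip','carriage_in'])
plan((599,-238,160),(599,-238,66))
cv2.imwrite('pics/c3.png',np.hstack([cv2.resize(a['pixels'][150:270,300:460],None,fx=2.5,fy=2.5),cv2.resize(b['pixels'][180:300,230:390],None,fx=2.5,fy=2.5)]))
E
```

```text
31 [359.7 173. ] [738.1 -78.7  73. ]
41 [331.6 215.1] [617.5   5.7  73. ]
41 [354.9 216.1] [612.7 -60.1  73. ]
44 [377.9 217.5] [ 607.1 -125.1   73. ]
29 [160.3 249.4] [532.5 487.5  73. ]
81 [157.9 266.7] [484.2 493.3  73. ]
75 [302.5 225.5] [ 605.9 -121.4   73. ]
46 [236.3 238.5] [748.5 -48.6  73. ]
70 [295.9 243.1] [610.1 -54.1  73. ]
1107 [304.9 460.1] [502.9 476.6  73. ]
blue 2028 [10.  46.5] [1832.1 -969.8  105. ] [ 1866.4 -1017.     85. ]
blue 1669 [622.9  26.6] [ -479.7 -1609.6   105. ] [ -501.5 -1672.3    85. ]
blue 463 [311.4 200.8] [ 593.7 -180.6  105. ] [ 597.9 -208.6   85. ]
top carriage_in [614 -55  15] 0.59
top carriage_in [678 172 162] 0.55
top carriage_in [ 602 -123   23] 0.34
side carriage_grip [ 602 -236   85] 0.81
side carriage_in [616 -63  18] 0.75
t 15.35 pos [ 602.1 -236.3  168.9] yaw y-axis -87.5 grip 0.05572199737339236 q6 55.6
(599, -238, 160) [-0.32  0.16  0.89]
(599, -238, 66) [-0.32  0.16 10.29]
```

View pics/c3.png

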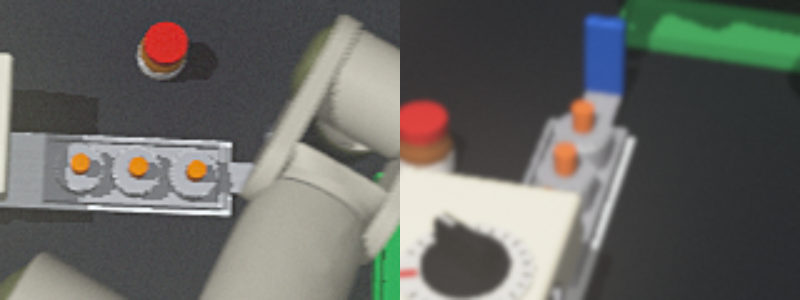

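The crop shows the three cups upright in a row in the trough, with their knobs at (80,163), (138,166) and (196,169). The tab is free, so I'll pinch it.

>>> move_arm(
  series="-0.2 0.1 2 6.5 0.3;-0.2 0.1 6 6.5 0.3;-0.2 0.1 10.2 6.5 0.3;-0.2 0.1 10.2 6.5 0.3;-0.2 0.1 10.2 6.5 -0.3;-0.2 0.1 10.2 6.5 -1;-0.2 0.1 10.2 6.5 -1;-0.2 0.1 10.2 6.5 -1",
)

```text
time_s: 16.35
position: [0.6008, -0.2387, 0.0686]
tool_rot: [[0.997, -0.072, 0.003], [-0.072, -0.997, -0.001], [0.003, 0.001, -1.0]]
ft_force: [-0.2, 1.8, 6.7]
grip_width: 0.0137
gripper_force: 39.9
```

```bash
python3 - <<'E'
from h import *
s=observe();p=np.array(s['position'])*1000
d=np.array([np.sin(np.radians(4)),np.cos(np.radians(4)),0])
plan(p+252*d)
print(np.round(s['tool_rot'],3))
E
```

```text
t 16.35 pos [ 600.8 -238.7   68.6] yaw y-axis -94.1 grip 0.013682007251843922 q6 62.0
[618.33202222  12.73348372  68.61139416] [ -0.05 -25.2   -0.03]
[[ 0.997 -0.072  0.003]
 [-0.072 -0.997 -0.001]
 [ 0.003  0.001 -1.   ]]
```

>>> move_arm(
  series="0 -1 0 0 -1;0 -3 0 0 -1;0 -5 0 0 -1;0 -7 0 0 -1;0 -9 0 0 -1;0 -11 0 0 -1;0 -13 0 0 -1;0 -15 0 0 -1",
)

```text
time_s: 17.35
position: [0.6114, -0.0892, 0.0686]
tool_rot: [[0.997, -0.072, 0.003], [-0.072, -0.997, -0.002], [0.003, 0.002, -1.0]]
ft_force: [-1.3, -2.6, 7.0]
grip_width: 0.0135
gripper_force: 40.0
```

```bash
python3 - <<'E'
from h import *
plan((618.3,12.7,68.6));print(np.round(observe()['ft_force'],1))
E
```

```text
t 17.35 pos [611.4 -89.2  68.6] yaw y-axis -94.1 grip 0.013483398815995236 q6 74.9
(618.3, 12.7, 68.6) [ -0.05 -10.21  -0.02]
[-1.3 -2.6  7. ]
```

>>> move_arm(
  series="0 -2 0 0 -1;0 -4 0 0 -1;0 -6 0 0 -1;0 -7.5 0 0 -1;0 -9 0 0 -1;0 -9.7 0 0 -1;0 -10.3 0 0 -1;0 -10.3 0 0 -1",
)

```text
time_s: 18.35
position: [0.6182, 0.005, 0.0687]
tool_rot: [[0.997, -0.074, 0.0], [-0.074, -0.997, -0.014], [0.001, 0.014, -1.0]]
ft_force: [-11.0, -45.5, 9.2]
grip_width: 0.0137
gripper_force: 49.0
```

```bash
python3 - <<'E'
from h import *
plan();print(np.round(observe()['ft_force'],1))
a=optics.get_image('side')
for n,u,m in blobs(a,*BLUE,amin=40): print('blue',n,np.round(u,1),mm(back(a,u,.06)[0]))
pts(['carriage_grip','pointer','mark','knob_grip'])
E
```

```text
t 18.35 pos [618.2   5.   68.7] yaw y-axis -94.3 grip 0.013650026256472332 q6 84.4
[-11.  -45.5   9.2]
blue 2031 [10.  46.4] [ 1909.4 -1076.7    60. ]
blue 1661 [622.9  26.5] [ -529.1 -1751.5    60. ]
top pointer [679 174 159] 0.91
top mark [682 208 166] 0.64
top knob_grip [639 190 191] 0.9
side carriage_grip [688 206 165] 0.6
side carriage_grip [619   6  85] 0.59
side pointer [683 169 161] 0.59
side mark [689 206 161] 0.79
side knob_grip [645 195 192] 0.84
```

>>> move_arm(
  series="0 0.4 0 0 -1;0 0.6 0 0 -1;0 0.6 0 0 0;0 0.6 0 0 0.3;0 0.6 0 0 0.3;0 0.6 -4 0 0.3;0 4 -9 0 0.3;0 10 -10 0 0.3",
)

```text
time_s: 19.9
position: [0.6122, -0.0855, 0.1703]
tool_rot: [[0.998, -0.068, 0.006], [-0.068, -0.998, -0.002], [0.006, 0.001, -1.0]]
ft_force: [1.3, -0.3, -0.9]
grip_width: 0.0557
gripper_force: 0.0
```

```bash
python3 - <<'E'
from h import *
plan();print(np.round(observe()['ft_force'],1))
a=save('top','t4.png');b=save('side','s4.png')
for im in(a,b):
  for n,u,m in blobs(im,*BLUE,amin=40):
    ys,xs=np.nonzero(m); print('blue',n,np.round(u,1),mm(back(im,u,.09)[0]),xs.min(),xs.max(),ys.min(),ys.max())
cv2.imwrite('pics/c4.png',np.hstack([cv2.resize(a['pixels'][150:270,250:410],None,fx=2.5,fy=2.5),cv2.resize(b['pixels'][200:320,220:380],None,fx=2.5,fy=2.5)]))
E
```

```text
t 19.9 pos [612.2 -85.5 170.3] yaw y-axis -93.9 grip 0.055661065443903625 q6 75.0
[ 1.3 -0.3 -0.9]
blue 62 [332.2 212.7] [621.    4.4  90. ] 330 334 206 219
blue 2031 [10.  46.4] [ 1858.2 -1006.     90. ] 0 26 0 107
blue 1665 [622.7  25.9] [ -497.6 -1665.5    90. ] 604 639 0 65
blue 62 [286.5 250.4] [622.3  -5.1  90. ] 279 294 247 253
```

View pics/c4.png

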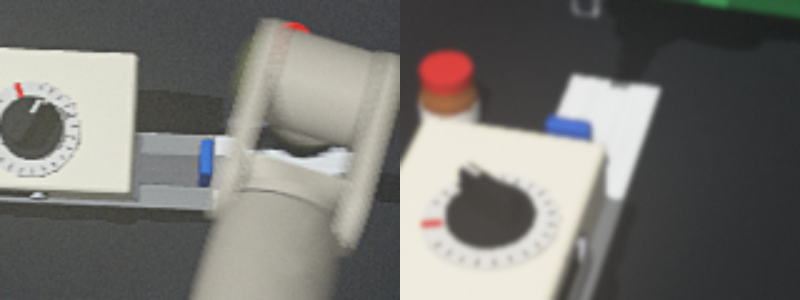

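>>> move_arm(
  series="0 -4 0 0 -1;0 -4 0 0 -1;0 -4 5 0 -1;0 -4 9.5 0 -1;0 -5 9.5 0 -1;0 -6 9.5 0 -1;0 -6.5 9.5 0 -1;0 -6.5 9.5 0 -1",
)

```text
time_s: 21.0
position: [0.6161, -0.0205, 0.073]
tool_rot: [[0.997, -0.071, 0.002], [-0.071, -0.997, -0.001], [0.002, 0.0, -1.0]]
ft_force: [0.1, 0.7, -0.3]
grip_width: 0.0
gripper_force: 0.0
```

```bash
python3 - <<'E'
from h import *
plan();s=observe();print(np.round(s['ft_force'],1),s['wrist_torque'])
E
```

```text
t 21.0 pos [616.1 -20.5  73. ] yaw y-axis -94.1 grip 4.2575316140935235e-06 q6 81.2
[ 0.1  0.7 -0.3] [-0.0115784  -0.02667092 -0.01753287]
```

>>> move_arm(
  series="0 -0.3 0 0 -1;0 -0.6 0 0 -1;0 -0.9 0 0 -1;0 -1.2 0 0 -1",
)

```text
time_s: 21.5
position: [0.6162, -0.0156, 0.0721]
tool_rot: [[0.997, -0.073, -0.001], [-0.073, -0.997, -0.011], [-0.0, 0.012, -1.0]]
ft_force: [-8.6, -41.5, 2.4]
grip_width: -0.0004
gripper_force: 20.8
```

```bash
python3 - <<'E'
from h import *
plan();s=observe();print(np.round(s['ft_force'],1),s['wrist_torque'])
E
```

```text
t 21.5 pos [616.2 -15.6  72.1] yaw y-axis -94.2 grip -0.0003636891288024742 q6 82.3
[ -8.6 -41.5   2.4] [-5.91407606  1.17363793  0.10226426]
```

>>> move_arm(
  series="0 1 0 0 -1;0 4 -1 0 -1;0 7 -6 0 -1;0 7 -12 0 -1;0 7 -17 0 -0.2;0 7 -17 0 -0.2",
)

```text
time_s: 22.25
position: [0.6126, -0.0792, 0.246]
tool_rot: [[0.997, -0.072, 0.008], [-0.072, -0.997, -0.002], [0.008, 0.002, -1.0]]
ft_force: [0.0, -0.1, -0.2]
grip_width: 0.0343
gripper_force: 0.0
```

```bash
python3 - <<'E'
from h import *
a=optics.get_image('top');b=optics.get_image('side')
for nm,u,im in(('ptr',(264.4,192),a),('mark',(257.2,186),a),('ptr',(245.2,268.8),b),('mark',(232,289.2),b)): print(nm,mm(back(im,u,.165)[0]),mm(back(im,u,.2)[0]))
pts(['pointer','mark','knob_grip','focus_knob'])
plan((640.5,193.5,240),(640.5,193.5,176))
cv2.imwrite('pics/c5.png',np.hstack([cv2.resize(a['pixels'][170:230,230:310],None,fx=5,fy=5,interpolation=cv2.INTER_CUBIC),cv2.resize(b['pixels'][250:310,215:295],None,fx=5,fy=5,interpolation=cv2.INTER_CUBIC)]))
E
```

```text
ptr [666.9 186.4 165. ] [658.4 183.1 200. ]
mark [683.8 205.4 165. ] [674.9 201.6 200. ]
ptr [673.1 149.5 165. ] [661.5 187.3 200. ]
mark [683.8 208.8 165. ] [671.7 243.9 200. ]
top mark [687 205 166] 0.78
top knob_grip [641 188 194] 0.95
top knob_grip [682 174 168] 0.4Traceback (most recent call last):
  File "<stdin>", line 4, in <module>
  File "h.py", line 9, in pts
    for d in spotter.mark_of(t,c)[:n]:
             ~~~~~~~~~~~~~~~^^^^^
ValueError: it knows: amber_bottle, amber_jar, carriage_grip, carriage_in, cup, done_tray, knob_grip, mark, pointer, scanner, white_bowl
```

>>> move_arm(
  series="0.2 -4 0 4 -0.2;0.3 -9 0 8 -0.2;0.5 -14 0 12 -0.2;0.6 -19 0 16 -0.2;0.8 -24 0 20 -0.2;0.9 -27.4 0 23 -0.2;0.9 -27.4 0 23 -0.2",
)

```text
time_s: 23.42
position: [0.6397, 0.1961, 0.2403]
tool_rot: [[0.891, -0.453, -0.002], [-0.453, -0.891, 0.0], [-0.002, 0.001, -1.0]]
ft_force: [-0.0, -1.2, -0.6]
grip_width: 0.0339
gripper_force: 0.0
```

```bash
python3 - <<'E'
from h import *
plan((641,193,177))
b=save('side','s6.png')
cv2.imwrite('pics/c5.png',cv2.resize(b['pixels'][170:330,170:370],None,fx=3,fy=3,interpolation=cv2.INTER_CUBIC))
E
```

```text
t 23.43 pos [639.7 196.1 240.3] yaw y-axis -116.9 grip 0.03393709313603678 q6 123.9
(641, 193, 177) [0.27 0.21 6.32]
```

View pics/c5.png

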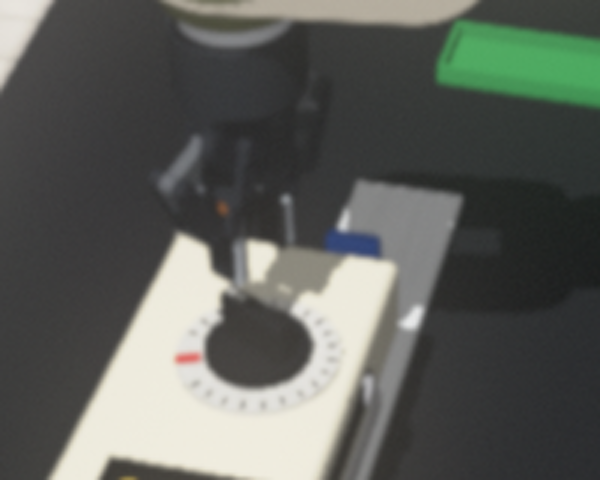

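The picture shows the fingers above the knob bar at about (240,290), with the red mark at (188,358). I'll descend and grip.

>>> move_arm(
  series="0.2 0.2 2 0 -0.2;0.2 0.2 4 0 -0.2;0.2 0.2 5.5 0 -0.2;0.2 0.2 6.3 0 -0.2;0.2 0.2 6.3 0 -1;0.2 0.2 6.3 0 -1;0.2 0.2 6.3 0 -1",
)

```text
time_s: 24.35
position: [0.6417, 0.1935, 0.1785]
tool_rot: [[0.891, -0.454, 0.002], [-0.454, -0.891, 0.004], [0.0, -0.005, -1.0]]
ft_force: [6.2, 11.2, -6.5]
grip_width: 0.0133
gripper_force: 44.1
```

```bash
python3 - <<'E'
from h import *
plan();s=observe();print(np.round(s['ft_force'],1),s['wrist_torque'])
E
```

```text
t 24.35 pos [641.7 193.5 178.5] yaw y-axis -117.0 grip 0.013288253596046509 q6 123.6
[ 6.2 11.2 -6.5] [ 1.76664288 -0.94742344 -0.06976526]
```

>>> move_arm(
  series="0 -0.15 0 0 -1;0 -0.15 0 -7 -1;0 -0.15 0 -14 -1;0 -0.15 0 -21 -1;0 -0.15 0 -28 -1;0 -0.15 0 -35 -1;0 -0.15 0 -43 -1;0 -0.15 0 -43 -1",
)

```text
time_s: 25.35
position: [0.6418, 0.1935, 0.1785]
tool_rot: [[0.961, 0.276, 0.001], [0.276, -0.961, 0.002], [0.001, -0.002, -1.0]]
ft_force: [2.4, 4.8, -5.7]
grip_width: 0.0132
gripper_force: 44.3
```

```bash
python3 - <<'E'
from h import *
plan();s=observe();print(np.round(s['ft_force'],1),s['wrist_torque'])
E
```

```text
t 25.35 pos [641.8 193.5 178.5] yaw y-axis -74.0 grip 0.013197535329389663 q6 80.6
[ 2.4  4.8 -5.7] [ 0.69958301 -0.39013115  0.08383182]
```

>>> move_arm(
  series="0 0 0 0 -0.2;0 0 0 0 -0.2;0 0 -3 0 -0.2;0 0 -6.5 0 -0.2;-2 5 -6.5 5 0.3;-4 10 -6.5 10 0.3;-6 15 -6.5 15 0.3;-8.2 20 -6.5 20 0.3",
)

```text
time_s: 26.35
position: [0.6172, -0.0242, 0.2443]
tool_rot: [[0.997, -0.075, 0.001], [-0.075, -0.997, -0.0], [0.001, 0.0, -1.0]]
ft_force: [1.7, -0.4, -0.0]
grip_width: 0.0556
gripper_force: 0.0
```

```bash
python3 - <<'E'
from h import *
plan((618.3,4.5,150),(618.3,4.5,68))
pts(['pointer','mark','knob_grip'],n=2)
a=optics.get_image('top');b=optics.get_image('side')
for im in(a,b):
  for n,u,m in blobs(im,*BLUE,amin=40): print('blue',n,np.round(u,1))
cv2.imwrite('pics/c6.png',np.hstack([cv2.resize(a['pixels'][170:230,230:310],None,fx=5,fy=5,interpolation=cv2.INTER_CUBIC),cv2.resize(b['pixels'][250:310,215:295],None,fx=5,fy=5,interpolation=cv2.INTER_CUBIC)]))
E
```

```text
t 26.35 pos [617.2 -24.2 244.3] yaw y-axis -94.3 grip 0.05556775047167694 q6 81.1
(618.3, 4.5, 150) [-0.12 -2.88  9.43]
(618.3, 4.5, 68) [-0.13 -2.88 17.63]
top pointer [684 210 165] 0.68
top mark [686 209 165] 0.84
top knob_grip [641 191 192] 0.88
side pointer [685 208 166] 0.68
side mark [687 206 165] 0.94
side knob_grip [643 195 196] 0.85
blue 2040 [10.1 46.2]
blue 1677 [622.7  25.4]
blue 63 [286.7 250.4]
```

View pics/c6.png

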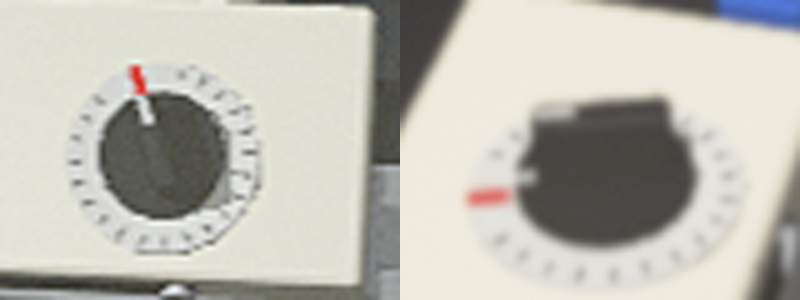

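The crop shows the pointer at (147,110) in line with the red mark at (139,80), as seen from the dial centre at about (163,160). The networks put them about 3 mm apart, so I'll now pinch the tab again.

>>> move_arm(
  series="0 -2.9 5 0 0.3;0 -2.9 10 0 0.3;0 -2.9 14 0 0.3;0 -2.9 17.6 0 0.3;0 -2.9 17.6 0 0.3;0 -2.9 17.6 0 -1;0 -2.9 17.6 0 -1;0 -2.9 17.6 0 -1",
)

```text
time_s: 27.85
position: [0.6203, 0.0048, 0.0695]
tool_rot: [[0.997, -0.072, 0.003], [-0.072, -0.997, -0.003], [0.003, 0.003, -1.0]]
ft_force: [-1.8, -8.7, 4.5]
grip_width: 0.0132
gripper_force: 44.2
```

```bash
python3 - <<'E'
from h import *
s=observe();p=np.array(s['position'])*1000
plan(p-254*np.array([.0705,.9975,0]));print(np.round(s['ft_force'],1))
E
```

```text
t 27.85 pos [620.3   4.8  69.5] yaw y-axis -94.1 grip 0.013218448561610273 q6 83.8
[ 602.39461076 -248.5664623    69.54287734] [ 0.04 25.4   0.07]
[-1.8 -8.7  4.5]
```

>>> move_arm(
  series="0 1 0 0 -1;0 3 0 0 -1;0 5 0 0 -1;0 7 0 0 -1;0 9 0 0 -1;0 11 0 0 -1;0 13 0 0 -1;0 15 0 0 -1",
)

```text
time_s: 28.85
position: [0.6097, -0.1437, 0.0695]
tool_rot: [[0.997, -0.072, 0.004], [-0.072, -0.997, -0.0], [0.004, -0.0, -1.0]]
ft_force: [1.3, 2.2, 5.6]
grip_width: 0.0132
gripper_force: 44.6
```

>>> move_arm(
  series="0 2 0 0 -1;0 4 0 0 -1;0 6 0 0 -1;0 7.5 0 0 -1;0 8.8 0 0 -1;0 9.7 0 0 -1;0 9.7 0 0 -1;0 9.7 0 0 -1",
)

```text
time_s: 29.85
position: [0.6027, -0.241, 0.0695]
tool_rot: [[0.997, -0.072, 0.004], [-0.072, -0.997, -0.002], [0.004, 0.002, -1.0]]
ft_force: [0.2, -1.5, 4.8]
grip_width: 0.0135
gripper_force: 44.4
```

```bash
python3 - <<'E'
from h import *
plan();print(np.round(observe()['ft_force'],1))
E
```

```text
t 29.85 pos [ 602.7 -241.    69.5] yaw y-axis -94.1 grip 0.013511472085535223 q6 61.9
[ 0.2 -1.5  4.8]
```

>>> move_arm(
  series="0 0 0 0 -0.3;0 0 0 0 -0.2;0 0 0 0 -0.2;0 0 -4 0 -0.2;0 0 -9 0 -0.2;0 4 -10 0 -0.2;0 8 -10 0 -0.2;0 8 -10 0 -0.2",
)

```text
time_s: 30.85
position: [0.5954, -0.322, 0.1671]
tool_rot: [[0.997, -0.075, -0.0], [-0.075, -0.997, -0.0], [-0.0, 0.0, -1.0]]
ft_force: [-1.3, -0.3, -0.9]
grip_width: 0.034
gripper_force: 0.0
```

```bash
python3 - <<'E'
from h import *
plan()
a=save('top','t7.png');b=save('side','s7.png')
for im in(a,b):
  for n,u,m in blobs(im,*ORANGE): print(n,np.round(u,1),mm(back(im,u,.073)[0]))
  for n,u,m in blobs(im,*BLUE,amin=40): print('blue',n,np.round(u,1))
pts(['pointer','mark','cup1'.rstrip('1'),'done_tray'])
cv2.imwrite('pics/c7.png',np.hstack([cv2.resize(a['pixels'][150:270,300:460],None,fx=2.5,fy=2.5),cv2.resize(b['pixels'][180:300,230:390],None,fx=2.5,fy=2.5)]))
E
```

```text
t 30.85 pos [ 595.4 -322.   167.1] yaw y-axis -94.3 grip 0.03403913181387456 q6 55.9
31 [359.5 172.8] [738.8 -78.4  73. ]
42 [333.  215.1] [617.4   1.9  73. ]
41 [356.  216.4] [611.9 -63.3  73. ]
45 [379.2 217.7] [ 606.4 -128.7   73. ]
33 [161.2 249.2] [533.1 484.9  73. ]
84 [157.9 266.7] [484.  493.1  73. ]
blue 130 [418.6 217.6]
76 [302.7 224.8] [ 605.9 -124.2   73. ]
54 [236.2 238.8] [748.5 -47.5  73. ]
72 [296.  242.4] [610.2 -56.7  73. ]
1105 [304.9 460.1] [503.  476.6  73. ]
blue 2025 [10.  45.8]
blue 1591 [623.4  25.4]
blue 456 [311.8 199.9]
top pointer [688 210 159] 0.95
top mark [684 205 166] 0.84
top cup [606 -63  16] 0.87
top cup [ 603 -127   21] 0.74
top cup [616   4  19] 0.68
top done_tray [ 496 -374    1] 0.86
side pointer [687 203 162] 0.74
side mark [688 209 163] 0.69
side cup [609 -67  20] 0.93
side cup [ 603 -128   16] 0.66
side done_tray [ 502 -379   -2] 0.87
side done_tray [686 207 161] 0.66
```

View pics/c7.png

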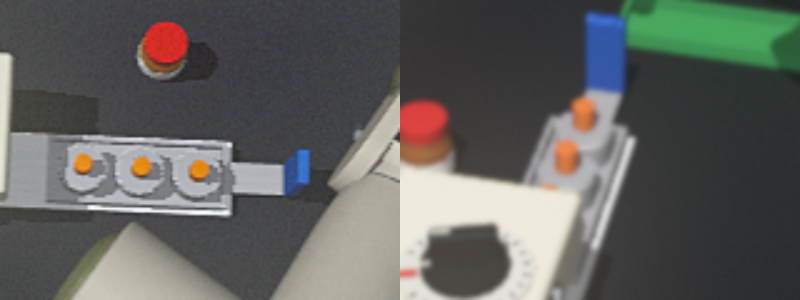

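The picture shows the carriage out and all three cups upright, with their knobs at (83,163), (142,167) and (199,170). I'll pick the outer cup first.

>>> move_arm(
  series="-0.1 -5 0 0 -0.2;-0.2 -10 0 0 -0.2;-0.3 -15 0 0 -0.2;-0.4 -19.4 0 0 -0.2;-0.4 -19.4 0 0 -0.2;-0.4 -19.4 4 0 -0.2;-0.4 -19.4 6 0 -0.2;-0.4 -19.4 6 0 -0.2",
)

```text
time_s: 32.45
position: [0.6055, -0.1266, 0.1063]
tool_rot: [[0.997, -0.073, -0.003], [-0.073, -0.997, 0.001], [-0.003, -0.001, -1.0]]
ft_force: [-0.3, -0.2, 0.4]
grip_width: 0.0341
gripper_force: 0.0
```

```bash
python3 - <<'E'
from h import *
plan((606.3,-128,58))
E
```

```text
t 32.45 pos [ 605.5 -126.6  106.3] yaw y-axis -94.2 grip 0.034120770240097645 q6 71.4
(606.3, -128, 58) [0.1  0.14 4.83]
```

>>> move_arm(
  series="0.1 0.1 3 0 -0.2;0.1 0.1 4.8 0 -0.2;0.1 0.1 4.8 0 -0.2;0.1 0.1 4.8 0 -1;0.1 0.1 4.8 0 -1;0.1 0.1 4.8 0 -1;0.1 0.1 2 0 -1;0.1 0.1 -2 0 -1",
)

```text
time_s: 33.45
position: [0.6062, -0.1264, 0.1273]
tool_rot: [[0.997, -0.072, -0.003], [-0.072, -0.997, 0.002], [-0.003, -0.001, -1.0]]
ft_force: [0.2, -0.7, -1.2]
grip_width: 0.0201
gripper_force: 39.5
```

```bash
python3 - <<'E'
from h import *
plan((565.8,-381,170),(565.8,-381,46))
E
```

```text
t 33.45 pos [ 606.2 -126.4  127.3] yaw y-axis -94.1 grip 0.020111383819971886 q6 71.4
(565.8, -381, 170) [-2.22 25.67 -4.3 ]
(565.8, -381, 46) [-2.18 25.69  8.1 ]
```

>>> move_arm(
  series="0 0 -4.3 0 -1;-0.3 3 -4.5 0 -1;-0.7 8 -4.5 0 -1;-1.1 13 -4.5 0 -1;-1.5 18 -4.5 0 -1;-1.9 22.5 -4.5 0 -1;-2.2 25.7 -4.5 0 -1;-2.2 25.7 -4.5 0 -1",
)

```text
time_s: 34.45
position: [0.5656, -0.3835, 0.1717]
tool_rot: [[0.997, -0.075, -0.001], [-0.075, -0.997, 0.001], [-0.001, -0.001, -1.0]]
ft_force: [-0.4, 0.8, -1.4]
grip_width: 0.0205
gripper_force: 39.6
```

```bash
python3 - <<'E'
from h import *
plan((565.8,-381,45.5))
pts(['done_tray'])
b=optics.get_image('side')
for n,u,m in blobs(b,*ORANGE): print(n,np.round(u,1),mm(back(b,u,.184)[0]))
E
```

```text
t 34.45 pos [ 565.6 -383.5  171.7] yaw y-axis -94.3 grip 0.020505120249127963 q6 50.2
(565.8, -381, 45.5) [ 1.000e-02 -2.400e-01  1.262e+01]
top done_tray [ 494 -374    2] 0.73
side done_tray [ 501 -375    1] 0.91
side done_tray [644 195 194] 0.26
40 [235.9 238.6] [706.8  84.6 184. ]
70 [296.  242.3] [585.7  77.  184. ]
1109 [304.9 460.1] [492.3 541.1 184. ]
```

>>> move_arm(
  series="0 -0.3 4 0 -1;0 -0.3 8 0 -1;0 -0.3 11 0 -1;0 -0.3 12.2 0 -1;0 -0.3 12.5 0 -1;0 -0.3 12.5 0 -0.2;0 -0.3 12.5 0 -0.2;0 -0.3 10 0 -0.2",
)

```text
time_s: 35.7
position: [0.5663, -0.3783, 0.0721]
tool_rot: [[0.997, -0.072, -0.002], [-0.072, -0.997, 0.002], [-0.002, -0.002, -1.0]]
ft_force: [0.5, 0.1, 0.6]
grip_width: 0.034
gripper_force: 0.0
```

```bash
python3 - <<'E'
from h import *
plan((611.5,-63,170))
E
```

```text
t 35.7 pos [ 566.3 -378.3   72.1] yaw y-axis -94.1 grip 0.034001230758431734 q6 50.4
(611.5, -63, 170) [  2.22 -31.79  -9.74]
```

>>> move_arm(
  series="0 0 -5.5 0 -0.2;0 -1 -9.7 0 -0.2;0.4 -7 -9.7 0 -0.2;0.9 -13 -9.7 0 -0.2;1.3 -19 -9.7 0 -0.2;1.8 -25 -9.7 0 -0.2;2.2 -31.7 -9.7 0 -0.2;2.2 -31.7 -9.7 0 -0.2",
)

```text
time_s: 36.7
position: [0.6118, -0.0602, 0.1708]
tool_rot: [[0.998, -0.067, 0.002], [-0.067, -0.998, 0.0], [0.002, -0.0, -1.0]]
ft_force: [0.5, -0.5, 0.9]
grip_width: 0.0338
gripper_force: 0.0
```

```bash
python3 - <<'E'
from h import *
a=save('top','t8.png');b=save('side','s8.png')
for im in(a,b):
  for n,u,m in blobs(im,*ORANGE): print(n,np.round(u,1),mm(back(im,u,.073)[0]),mm(back(im,u,.060)[0]))
plan((611.5,-63,58))
cv2.imwrite('pics/c8.png',np.hstack([cv2.resize(a['pixels'][190:310,330:490],None,fx=2.5,fy=2.5),cv2.resize(b['pixels'][150:270,260:420],None,fx=2.5,fy=2.5)]))
E
```

```text
11 [356.6 213.8] [619.2 -65.3  73. ] [621.8 -66.5  60. ]
44 [467.3 230. ] [ 564.6 -376.5   73. ] [ 566.6 -380.5   60. ]
27 [160.3 249.3] [532.8 487.4  73. ] [534.5 491.3  60. ]
84 [158.  266.8] [483.9 492.9  73. ] [485.2 496.8  60. ]
65 [332.7 174.7] [ 562.7 -354.    73. ] [ 564.8 -374.2   60. ]
49 [236.3 238.8] [748.4 -47.7  73. ] [753.4 -63.2  60. ]
72 [296.  242.4] [610.2 -56.7  73. ] [613.1 -72.3  60. ]
1103 [304.9 460.1] [503.  476.6  73. ] [504.2 469.1  60. ]
t 36.8 pos [611.8 -63.6 170.4] yaw y-axis -94.0 grip 0.03433494165365356 q6 77.1
(611.5, -63, 58) [-0.05 -0.07 11.24]
```

View pics/c8.png

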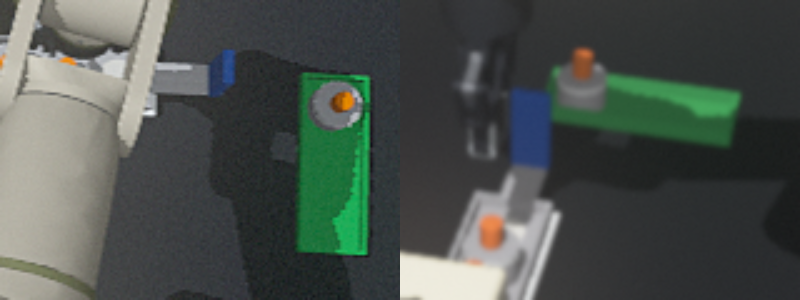

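The first cup stands upright in the tray, at (343,102) in the left half of the crop. I'll pick the second one.

>>> move_arm(
  series="0 0 5 0 -0.2;0 0 9 0 -0.2;0 0 11.2 0 -0.2;0 0 11.2 0 -0.2;0 0 11.2 0 -1;0 0 11.2 0 -1;0 0 11.2 0 -1;0 0 8 0 -1",
)

```text
time_s: 37.8
position: [0.6104, -0.0637, 0.0884]
tool_rot: [[0.997, -0.072, -0.004], [-0.072, -0.997, 0.001], [-0.004, -0.001, -1.0]]
ft_force: [0.5, 0.5, -1.5]
grip_width: 0.0209
gripper_force: 39.6
```

```bash
python3 - <<'E'
from h import *
plan((500,-376,172),(500,-376,46))
E
```

```text
t 37.8 pos [610.4 -63.7  88.4] yaw y-axis -94.1 grip 0.020921716178708385 q6 77.1
(500, -376, 172) [-8.81 31.93 -8.36]
(500, -376, 46) [-8.75 31.94  4.24]
```

>>> move_arm(
  series="0 0 -4.5 0 -1;0 0 -8.4 0 -1;-1.1 4 -8.4 0 -1;-2.6 9.5 -8.4 0 -1;-4.1 15 -8.4 0 -1;-5.6 20.5 -8.4 0 -1;-7.2 26 -8.4 0 -1;-8.3 30 -8.4 0 -1",
  force=50,
)

```text
time_s: 38.8
position: [0.5061, -0.3594, 0.1738]
tool_rot: [[0.997, -0.073, 0.0], [-0.073, -0.997, -0.0], [0.0, 0.0, -1.0]]
ft_force: [-0.0, 0.6, -0.9]
grip_width: 0.0201
gripper_force: 50.2
```

```bash
python3 - <<'E'
from h import *
plan((500,-376,172),(500,-376,46))
E
```

```text
t 38.8 pos [ 506.1 -359.4  173.8] yaw y-axis -94.2 grip 0.02007259516485967 q6 47.9
(500, -376, 172) [-0.48  1.7   0.18]
(500, -376, 46) [-0.48  1.7  12.78]
```

>>> move_arm(
  series="-0.5 1.9 0 0 -1;-0.5 1.9 4 0 -1;-0.5 1.9 8 0 -1;-0.5 1.9 11 0 -1;-0.5 1.9 12.5 0 -1;-0.5 1.9 12.7 0 -1;-0.5 1.9 12.7 0 -0.2;-0.5 1.9 12.7 0 -0.2",
)

```text
time_s: 39.8
position: [0.5013, -0.3764, 0.0479]
tool_rot: [[0.997, -0.072, 0.002], [-0.072, -0.997, -0.002], [0.002, 0.002, -1.0]]
ft_force: [-0.0, -0.3, 0.8]
grip_width: 0.034
gripper_force: 0.0
```

```bash
python3 - <<'E'
from h import *
plan((617,2.5,172))
E
```

```text
t 39.8 pos [ 501.3 -376.4   47.9] yaw y-axis -94.1 grip 0.03395930126858819 q6 46.4
(617, 2.5, 172) [  8.84 -38.6  -12.45]
```

>>> move_arm(
  series="0 0 -6 0 -0.2;0 0 -12 0 -0.2;1.3 -6 -12.4 0 -0.2;2.7 -12 -12.4 0 -0.2;4.1 -18 -12.4 0 -0.2;5.5 -24 -12.4 0 -0.2;6.9 -30 -12.4 0 -0.2;8.2 -36 -12.4 0 -0.2",
)

```text
time_s: 40.8
position: [0.6091, -0.0209, 0.1717]
tool_rot: [[0.997, -0.072, 0.002], [-0.072, -0.997, -0.0], [0.002, 0.0, -1.0]]
ft_force: [0.5, -1.4, -0.8]
grip_width: 0.0341
gripper_force: 0.0
```

```bash
python3 - <<'E'
from h import *
a=save('top','t9.png');b=save('side','s9.png')
for im in(a,b):
  for n,u,m in blobs(im,*ORANGE): print(n,np.round(u,1),mm(back(im,u,.073)[0]),mm(back(im,u,.060)[0]))
pts(['cup'])
plan((617,2.5,58))
E
```

```text
26 [333.2 214. ] [620.5   1.2  73. ] [623.    0.7  60. ]
50 [466.6 230.2] [ 564.  -374.4   73. ] [ 566.1 -378.4   60. ]
28 [160.6 249.2] [533.  486.6  73. ] [534.7 490.5  60. ]
51 [467.2 252.8] [ 499.8 -371.3   73. ] [ 501.2 -375.3   60. ]
85 [157.9 266.7] [484.  493.3  73. ] [485.3 497.2  60. ]
67 [332.6 174.4] [ 563.1 -355.4   73. ] [ 565.2 -375.6   60. ]
66 [356.4 177.2] [ 498.8 -352.1   73. ] [ 500.  -372.3   60. ]
43 [236.  238.6] [749.2 -48.1  73. ] [754.2 -63.7  60. ]
1103 [304.8 460.1] [503.  476.6  73. ] [504.3 469.1  60. ]
top cup [ 497 -379   -1] 0.73
top cup [ 562 -375    7] 0.71
top cup [617   5  18] 0.48
side cup [ 564 -377    4] 0.88
side cup [ 499 -378    4] 0.77
t 41.1 pos [608.4 -23.6 171.1] yaw y-axis -94.2 grip 0.03416780246022023 q6 80.8
(617, 2.5, 58) [ 0.66 -2.67 11.31]
```

>>> move_arm(
  series="0.7 -2.7 2 0 -0.2;0.7 -2.7 6 0 -0.2;0.7 -2.7 9.5 0 -0.2;0.7 -2.7 11.3 0 -0.2;0.7 -2.7 11.3 0 -0.2;0.7 -2.7 11.3 0 -1;0.7 -2.7 11.3 0 -1;0.7 -2.7 11.3 0 -1",
)

```text
time_s: 42.1
position: [0.6179, 0.0032, 0.0587]
tool_rot: [[0.997, -0.072, 0.002], [-0.072, -0.997, -0.001], [0.002, 0.001, -1.0]]
ft_force: [-0.5, -1.8, 4.9]
grip_width: 0.0204
gripper_force: 49.3
```

```bash
python3 - <<'E'
from h import *
plan((434,-371,172),(434,-371,46))
E
```

```text
t 42.1 pos [617.9   3.2  58.7] yaw y-axis -94.1 grip 0.020449197206617416 q6 83.5
(434, -371, 172) [-15.63  38.66 -11.33]
(434, -371, 46) [-15.66  38.65   1.27]
```

>>> move_arm(
  series="0 0 -4 0 -1;0 0 -8 0 -1;0 0 -11.3 0 -1;-1.5 3.7 -11.3 0 -1;-3.4 8.5 -11.3 0 -1;-5.4 13.4 -11.3 0 -1;-7.4 18.3 -11.3 0 -1;-9.4 23.2 -11.3 0 -1",
)

```text
time_s: 43.1
position: [0.506, -0.2222, 0.1708]
tool_rot: [[0.997, -0.072, 0.0], [-0.072, -0.997, 0.0], [0.0, -0.0, -1.0]]
ft_force: [0.3, -0.6, -1.4]
grip_width: 0.0205
gripper_force: 49.1
```

```bash
python3 - <<'E'
from h import *
plan((434,-371,172),(434,-371,46))
E
```

```text
t 43.1 pos [ 506.  -222.2  170.8] yaw y-axis -94.1 grip 0.020509129358117086 q6 58.1
(434, -371, 172) [-6.12 15.36 -0.12]
(434, -371, 46) [-6.12 15.36 12.48]
```

>>> move_arm(
  series="-2 4.8 0 0 -1;-4 9.6 0 0 -1;-5.5 13.5 0 0 -1;-6.2 15.4 0 0 -1;-6.2 15.4 0 0 -1;-6.2 15.4 4 0 -1;-6.2 15.4 8 0 -1;-6.2 15.4 9 0 -1",
)

```text
time_s: 44.1
position: [0.4341, -0.3679, 0.0788]
tool_rot: [[0.998, -0.07, -0.002], [-0.07, -0.998, 0.004], [-0.003, -0.004, -1.0]]
ft_force: [-0.2, -0.4, -0.5]
grip_width: 0.0202
gripper_force: 49.2
```

```bash
python3 - <<'E'
from h import *
plan((434,-371,46))
E
```

```text
t 44.1 pos [ 434.1 -367.9   78.8] yaw y-axis -94.0 grip 0.020227041916638374 q6 41.8
(434, -371, 46) [0.02 0.32 3.28]
```

>>> move_arm(
  series="0 0.2 2 0 -1;0 0.2 3 0 -1;0 0.2 3.2 0 -1;0 0.2 3.2 0 -1;0 0.2 3.2 0 -0.2;0 0.2 3.2 0 -0.2;0 0.2 -1 0 -0.2;0 0.2 -6 0 -0.2",
)

```text
time_s: 45.1
position: [0.4336, -0.3719, 0.1414]
tool_rot: [[0.997, -0.072, -0.001], [-0.072, -0.997, 0.001], [-0.001, -0.001, -1.0]]
ft_force: [0.8, -1.0, -0.1]
grip_width: 0.0342
gripper_force: 0.0
```

>>> move_arm(
  series="0 -2 -5 0 -0.2;-2 -6 -8 0 -0.2;-3 -11 -8 0 -0.2;-4 -15 -8 0 -0.2;-5 -18 -8 0 -0.2;-5 -18 -8 0 -0.2;-5 -18 -8 0 -0.2",
)

```text
time_s: 45.98
position: [0.3973, -0.1896, 0.2209]
tool_rot: [[0.997, -0.072, 0.001], [-0.072, -0.997, -0.001], [0.001, 0.001, -1.0]]
ft_force: [0.1, -0.6, -0.1]
grip_width: 0.0343
gripper_force: 0.0
```

```bash
python3 - <<'E'
from h import *
plan()
a=save('top','t10.png');b=save('side','s10.png')
for im in(a,b):
  for n,u,m in blobs(im,*ORANGE): print(n,np.round(u,1),mm(back(im,u,.060)[0]))
  for n,u,m in blobs(im,*BLUE,amin=40): print('blue',n,np.round(u,1))
pts(['cup','pointer','mark','done_tray','carriage_grip','amber_jar'])
cv2.imwrite('pics/c10.png',np.hstack([cv2.resize(a['pixels'][180:300,380:540],None,fx=2.5,fy=2.5),cv2.resize(b['pixels'][150:300,230:430],None,fx=2,fy=2)]))
E
```

```text
t 45.98 pos [ 397.3 -189.6  220.9] yaw y-axis -94.1 grip 0.03431621154985313 q6 53.1
31 [359.5 172.8] [742.5 -79.6  60. ]
47 [466.7 230.1] [ 566.3 -378.6   60. ]
29 [160.4 249.3] [534.5 491.2  60. ]
50 [467.  252.8] [ 501.3 -374.8   60. ]
87 [158.2 266.8] [485.1 496.4  60. ]
25 [469.  275.2] [ 437.6 -375.9   60. ]
blue 138 [418.5 217.9]
69 [332.6 174.4] [ 565.3 -375.8   60. ]
67 [356.3 177.2] [ 500.2 -372.5   60. ]
73 [381.  179.8] [ 433.3 -370.3   60. ]
39 [235.9 238.5] [754.5 -64.1  60. ]
1108 [304.8 460. ] [504.3 468.9  60. ]
blue 2025 [10.1 45.9]
blue 451 [311.8 199.9]
top cup [ 496 -378    0] 0.73
top cup [ 563 -376    8] 0.62
top cup [ 435 -371    2] 0.54
top pointer [685 209 162] 0.77
top pointer [755 -96   4] 0.57
top mark [684 208 164] 0.92
top done_tray [ 496 -376   -1] 0.57
top carriage_grip [ 602 -239   84] 0.58
top amber_jar [753 -95   3] 0.75
side cup [ 562 -378    5] 0.89
side cup [ 500 -378    5] 0.81
side cup [ 433 -371    3] 0.63
side cup [625  85   0] 0.49
side pointer [686 208 163] 0.81
side mark [691 206 162] 0.97
side mark [ 501 -375    2] 0.7
side mark [ 604 -238   87] 0.49
side done_tray [ 503 -379   -1] 0.87
side carriage_grip [ 604 -239   86] 0.87
side amber_jar [754 -96  -2] 0.79
side amber_jar [ 433 -373    8] 0.2
```

View pics/c10.png

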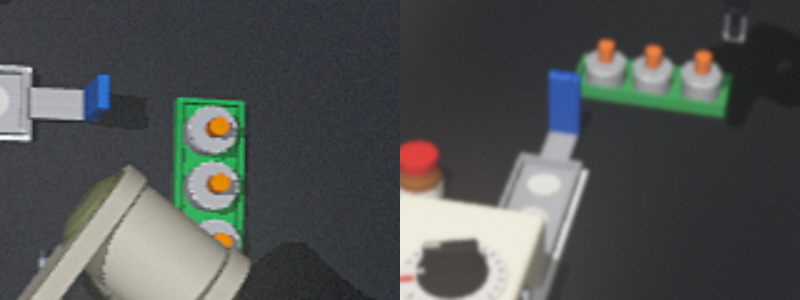

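The picture shows all three cups upright in the tray at (606,65), (654,70) and (703,75). The carriage is out and the pointer is still at the mark, so I'll hand the job in.

```bash
python3 -c "
from rig import order
print(order.close_job())"
```

```text
the job is handed in; nothing more can be done
None
```

I handed the job in after about 46 s of the 210 s allowed, and no verdict came back. The final pictures show all three cups upright in the green tray, the carriage out, the focus pointer within about 5 mm of the red mark, and the bystanders, as far as checked, not moved.

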